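# Switch the microscope lamp box to its round key

### The job

The microscope lamp's control box has a row of three interlocking push keys, and the square key is latched in at the moment. Switch over to the round key: push it all the way in and let go, so that it stays latched down and the square key pops up. Do not press the long narrow bar key; it must stay up.

Things in the scene. Friction and masses are not known exactly. Their poses are not given: they have to be found in the camera images.
- key_round_top (a point): centre of the top face of the round key, the one to press (black plastic, flat disc cap 32 mm across); it moves with the key, top at z = 88 mm when up. Its x, y are the box's own, z up. The control box is a fixed white block, 150 mm along x, 230 mm along y, level top panel at z = 70 mm; its place varies and it is turned up to 0.45 rad. Loose lab things up to 65 mm high stand round it.
- key_round (a joint): how far the round key is pushed straight down, in m: 0 up, about 0.009 latched, 0.0115 at its hard stop. Push it to its stop, or at least to 0.0105, and let go: it rises to about 0.009 and stays. Pushed too little, it springs back up. It takes 1 to 4 N on the way; the force rises sharply only at the stop.
- key_square (a joint): the same for the square key (black plastic cap, 29 mm x 29 mm): latched at about 0.009 at the start, it springs up to 0 by itself when another key is pushed in. The three keys stand in a row along the box's y in the middle of the panel, 50 mm apart centre to centre; their order varies. An up key stands 18 mm above the panel, a latched one about 9 mm.
- key_bar (a joint): the same for the bar key (black plastic cap, 38 mm along the box's x, 13 mm along its y, equally high): up (0) at the start, and it must not be pressed.

How it is judged:
At the end, for the whole second after the job is handed in: The round key stays latched down (more than 7 mm in), and the square key and the bar key are up (each less than 3 mm in) (value of joint key_round above 0.007 m and value of joint each of key_square, key_bar below 0.003 m); the robot touches nothing.
It fails at once if the bar key is pressed in by more than 5 mm (value of joint key_bar above 0.005 m).
It also fails if it takes over 32 s, if anything falls off the work surface, if the arm or the gripper's body presses on something with over 40 N, if the wrist force passes 120 N, or if a joint passes its speed limit or range.

### The arm

A 6-joint arm with a two-finger parallel gripper is mounted at the origin on the work surface. World frame = base frame: x ahead of the robot, y to its left, z up, the work surface at z = 0. Lengths are in m, angles in rad, forces in N, time in s.
With the tool pointing down it reaches from about 0.325 to 0.75 m from the base axis. Payload 7.6 kg.
Tool frame: the origin (TCP) lies between the finger pads; the fingertips stand 22 mm ahead of it and the grasp point (between the pads) lies 3 mm ahead of it; z points along the fingers, y is the line along which they close (so a half turn about z gives the same grasp; the last joint's range is limited). The gripper opens to 85 mm and grips with 20 to 120 N. Pads are 22 mm wide; open, the fingers measure 114 mm over their backs; the gripper's body (76 mm by 85 mm) begins 54 mm behind the grasp point. The pads swing forward as they close: fully open they stand 13 mm farther back than shut.
Start: joints at [-0.07, 0.052, 1.401, -0, 1.689, -0.07], TCP at [0.525, 0, 0.253] pointing down, gripper open.
Joint ranges: [-2.9, 2.9], [-0.91, 2.17], [0.12, 2.37], [-1.06, 4.2], [0.26, 2.73], [-2.93, 2.93]. Speed limits (rad/s): [2.57, 2.57, 3.01, 3.14, 3.14, 3.14].

### API

Orientations are given as a unit quaternion [w, x, y, z].
In Python, from station import * gives the robot as it stands.
- The arm moves only by the tool jog_arm, never from a script. Its argument "motion" is a list of rows, each a list of 3 entries, a list of its own where there are three numbers: the turn, a rotation vector about the tool's x, y, z in degrees, then the shift along the tool's x, y, z in cm, then the closure, from 0 (fully open) to 1 (shut). In form: [[[ax, ay, az], [dx, dy, dz], jaw], ...]. A call has 1 to 5 rows; each row is the pose to reach, as a shift and turn from the pose commanded when the call began, along the tool's axes at that moment; what a row does not reach only later rows make up. A row lasts 1/12 s, in which the tool goes at most 41.7 mm and 7.16 degrees, less where a joint would pass 70% of its speed; a pose out of reach is approached as far as the arm can. A call with a gripper value outside its range is refused whole. The fingers move at their own pace and stop on an object; the grip force is fixed at half the most. Time passes only in rows, so rows that repeat a pose let the fingers close. It gives the time, the measured TCP pose, the force, the opening and the grip force at its end, in the units of the state.
- read_state(): the state, without advancing time (a new reading comes with each control period).
- camera(name): name is "scene" or "side" or "wrist"; returns (picture, depth): 384x512x3 uint8, red, green, blue; 384x512 float32, m along the optical axis (not along the pixel's ray), 0 where there is no reading.
- camera_params(name): a dict with "intrinsics" (3x3 intrinsics, pixels), "xyz" and "rotation" of the camera in the world. Camera axes: x right, y up, looking along -z (the intrinsics and any distortion apply to the point x, -y, -z); pixel columns grow to the right and rows downward; lengths in m; the calibration is good to about 2 mm. A picture is of the moment at which its call begins: read the wrist's pose just before it. camera_params takes no time and is no camera call; for the wrist camera it gives the pose at the moment of the call.
- finish_job(): hands the job in; it is judged then, once.
Trained networks look in the newest picture that a camera, given by its name, has taken for a name from the list of things; names that differ only in an ending like _2 or _b are one class to them, and where a whole thing is asked for, a point or a joint stands for the part that bears it (a point fixed in the world has none). Each returns a list of dicts, best first, with "conf" (0 to 1); they miss things now and then, are a little off and sometimes report something else, mostly with a low value. They report only what shows in the picture. A call takes as long as a camera call.
- regions_of(thing, camera): "mask" (384x512 bool, what is visible of it).
- tip_of(thing, camera): "at" ([x, y, z] in m, in the coordinates of the camera as it stood for that picture, good to about 4 mm: a listed point, or the origin of a listed thing).
The state is a dict: "time": time; "qpos": joint angles; "joint_velocities": joint speeds; "joint_efforts": joint torques, N m; "tool_pos": TCP position; "orientation": TCP orientation; "force": force on the tool from outside, world axes, zero at the start; "torque": the same for the moment, N m; "width": finger opening in m; "finger_force": force on a finger pad.
Only numpy, scipy, OpenCV 4.12 (cv2) and the standard library are available. Lean on these libraries where they do the work, as an engineer would, in place of code of your own. Each camera call takes 0.05 s, during which the arm holds its last target. There are 200 camera calls.

## Working session

There is one attempt and no reset: what is moved stays moved. The work goes in short steps, Python scripts to look and compute and a tool call to move; the robot and the scene stay as the last step left them, time stands still between calls to the robot, and variables do not carry over. Pictures are saved under pics/ and viewed, at most 10 in all, crops included, and the job is handed in when it is done.

Besides the shell and the picture viewer there is one more tool, called after ">>>" in YAML: its name, and indented under it one key for each argument. jog_arm: Moves the arm, as the interface text tells. Its arguments: {"type":"object","properties":{"motion":{"type":"array","items":{"type":"array"}}},"required":["motion"]}

```bash
mkdir -p pics
cat > h.py <<'E'
from station import *
import numpy as np, cv2
def world(cam,p,P=None):
    P=P or camera_params(cam); return np.array(P["xyz"])+np.array(P["rotation"])@np.array(p)
def cloud(cam,depth,mask):
    P=camera_params(cam);K=np.array(P["intrinsics"]);v,u=np.nonzero(mask&(depth>0));d=depth[v,u]
    p=np.stack([(u-K[0,2])/K[0,0]*d,-(v-K[1,2])/K[1,1]*d,-d],1)
    return np.array(P["xyz"])+p@np.array(P["rotation"]).T
def look(cam,names=("key_round","key_square","key_bar")):
    im,d=camera(cam)
    for n in names:
        for r in regions_of(n,cam)[:2]:
            c=cloud(cam,d,r["mask"]); v,u=np.nonzero(r["mask"])
            if len(c):
                t=c[c[:,2]>np.percentile(c[:,2],90)-.004]
                print(cam,n,round(r["conf"],2),"px",u.mean().round(),v.mean().round(),len(u),"top",t.mean(0).round(4),"ext",(np.ptp(t,axis=0)).round(3))
    for r in tip_of("key_round_top",cam)[:2]: print(cam,"tip",round(r["conf"],2),world(cam,r["at"]).round(4))
    return im,d
E
python3 - <<'E'
from h import *
ims=[]
for c in("scene","side","wrist"):
    im,d=look(c); ims.append(im)
a=np.hstack(ims)[:,:,::-1]
cv2.imwrite("pics/a.png",cv2.resize(np.vstack([np.hstack(ims[:2]),np.hstack([ims[2],ims[2]*0])])[:,:,::-1],(800,600)))
s=read_state();print(s["time"],s["tool_pos"],s["orientation"],s["force"])
E
```

```text
Traceback (most recent call last):
  File "h.py", line 13, in look
    c=cloud(cam,d,r["mask"]); v,u=np.nonzero(r["mask"])
  File "h.py", line 8, in cloud
    return np.array(P["xyz"])+p@np.array(P["rotation"]).T
                              ~^~~~~~~~~~~~~~~~~~~~~~~~~~
ValueError: matmul: Input operand 1 has a mismatch in its core dimension 0, with gufunc signature (n?,k),(k,m?)->(n?,m?) (size 4 is different from 3)
```

Rotation is a quaternion, so I'll convert it.

```bash
sed -i 's/np.array(P\["rotation"\])/rot(P)/g; 2a from scipy.spatial.transform import Rotation\ndef rot(P): return Rotation.from_quat(P["rotation"],scalar_first=True).as_matrix()' h.py
python3 - <<'E'
from h import *
ims=[]
for c in("scene","side","wrist"):
    im,d=look(c); ims.append(im)
cv2.imwrite("pics/a.png",cv2.resize(np.vstack([np.hstack(ims[:2]),np.hstack([ims[2],ims[2]*0])])[:,:,::-1],(800,600)))
s=read_state();print(s["time"],s["tool_pos"],s["orientation"],s["force"]);print(camera_params("scene"))
E
```

```text
scene key_round 0.63 px 315.0 215.0 313 top [0.5387 0.1579 0.0877] ext [0.031 0.03  0.005]
scene key_square 0.67 px 287.0 211.0 204 top [0.5418 0.1086 0.0789] ext [0.03  0.028 0.005]
scene key_bar 0.72 px 259.0 204.0 179 top [0.5457 0.0588 0.0876] ext [0.037 0.014 0.005]
scene tip 0.82 [0.5365 0.1579 0.0884]
side key_round 0.65 px 248.0 268.0 440 top [0.5325 0.1588 0.0871] ext [0.031 0.032 0.005]
side key_square 0.64 px 248.0 268.0 435 top [0.5325 0.1588 0.0871] ext [0.031 0.032 0.005]
side key_square 0.55 px 268.0 249.0 287 top [0.5348 0.1093 0.0785] ext [0.028 0.029 0.005]
side key_bar 0.6 px 286.0 228.0 293 top [0.5384 0.0592 0.0868] ext [0.038 0.015 0.005]
side tip 0.81 [0.5345 0.155  0.0882]
wrist key_round 0.68 px 269.0 16.0 1030 top [0.5339 0.1561 0.0877] ext [0.031 0.026 0.005]
wrist key_square 0.8 px 272.0 73.0 820 top [0.5369 0.1079 0.0791] ext [0.029 0.029 0.005]
wrist key_bar 0.95 px 275.0 124.0 493 top [0.5399 0.0584 0.0876] ext [0.037 0.014 0.005]
wrist tip 0.87 [0.5345 0.1555 0.0866]
0.85 [5.25016503e-01 2.85904691e-05 2.53312504e-01] [3.43159421e-05 7.07095688e-01 7.07117874e-01 1.76627823e-05] [-0.2322019   0.7387416   0.52111692]
{'intrinsics': array([[404.2609195 ,   0.        , 256.56641374],
       [  0.        , 404.2609195 , 190.82720621],
       [  0.        ,   0.        ,   1.        ]]), 'xyz': array([1.06898625, 0.26543608, 0.50457063]), 'rotation': array([0.49671866, 0.25771233, 0.3823751 , 0.73528512])}
```

View pics/a.png

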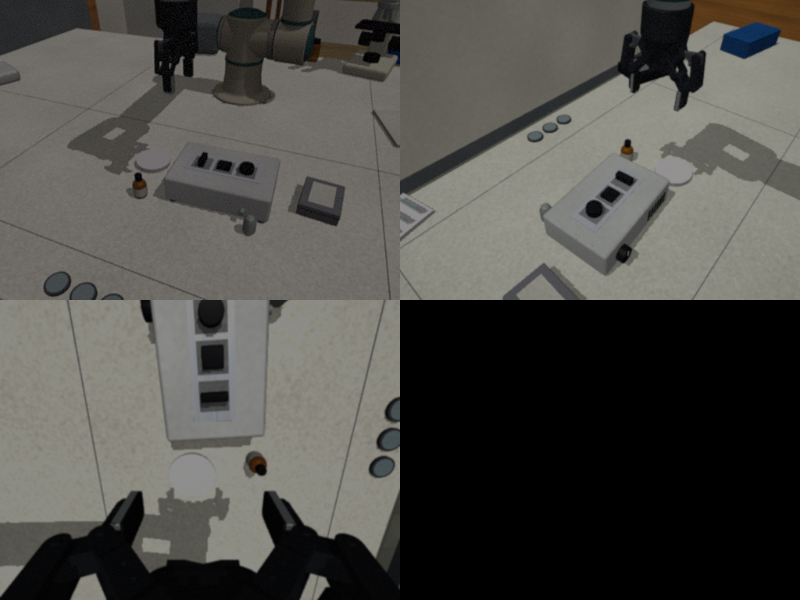

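The round key is at about (0.535, 0.157, 0.088), at the far-y end of the row, with square next (0.108) and bar last (0.059). All three cameras agree, and spacing and heights match the spec. In the composite picture it is at scene (247,168), side (593,208) and wrist (210,312). Tool x is world +y and tool y is world +x, so I'll move over it with the fingers shut.

>>> jog_arm:
  motion:
    - [[0,0,0],[4,0.3,0],1]
    - [[0,0,0],[8,0.5,0],1]
    - [[0,0,0],[12,0.8,1],1]
    - [[0,0,0],[15.7,1.0,4],1]
    - [[0,0,0],[15.7,1.0,7],1]

```text
time: 1.27
tool_pos: [0.5359, 0.162, 0.1852]
orientation: [0.001, 0.706, 0.709, 0.003]
force: [0.9, -0.4, -0.4]
width: 0.0258
finger_force: 0.0
```

Run:
```python
from h import *
im,d=look("wrist"); look("side")
s=read_state();print(s["time"],s["tool_pos"],s["orientation"],s["width"],s["force"])
cv2.imwrite("pics/b.png",im[:,:,::-1])
```

```text
wrist key_round 0.87 px 257.0 202.0 1049 top [0.5287 0.1546 0.0799] ext [0.031 0.031 0.005]
wrist key_square 0.84 px 260.0 247.0 871 top [0.5331 0.1043 0.0749] ext [0.029 0.03  0.005]
wrist key_bar 0.85 px 264.0 292.0 767 top [0.5381 0.0541 0.0861] ext [0.037 0.015 0.005]
side key_round 0.58 px 248.0 268.0 404 top [0.5323 0.159  0.0871] ext [0.031 0.031 0.005]
side key_square 0.9 px 268.0 249.0 303 top [0.535  0.1097 0.0785] ext [0.029 0.029 0.005]
side key_bar 0.64 px 286.0 228.0 288 top [0.5384 0.0591 0.0868] ext [0.038 0.015 0.006]
side tip 0.76 [0.5313 0.1522 0.0863]
1.7667 [0.53571105 0.15637318 0.18502638] [0.00077967 0.70755187 0.70666004 0.0011518 ] 0.00028493925975733907 [ 0.24980168 -0.52936462  0.08755405]
```

View pics/b.png

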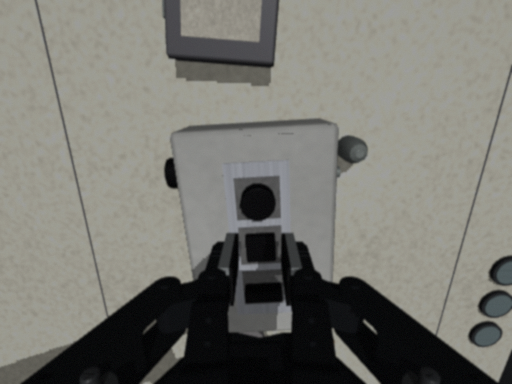

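The wrist picture shows the round key at (257,202), with square and bar behind the fingers. The gripper was still moving when the picture was taken. The TCP is now over the round key within a few mm and the fingers are shut. I'll descend to just above it.

>>> jog_arm:
  motion:
    - [[0,0,0],[0.1,-0.2,3],1]
    - [[0,0,0],[0.1,-0.2,6],1]
    - [[0,0,0],[0.1,-0.2,6.8],1]
    - [[0,0,0],[0.1,-0.2,6.8],1]
    - [[0,0,0],[0.1,-0.2,6.8],1]

```text
time: 2.18
tool_pos: [0.5335, 0.1579, 0.1165]
orientation: [0.0, 0.707, 0.707, 0.0]
force: [0.2, 0.2, 0.8]
width: 0.0003
finger_force: 0.0
```

Run:
```python
from h import *
s=read_state();print(s["time"],s["tool_pos"],s["force"])
a,_=look("side");b,_=look("scene",());w,_=look("wrist")
cv2.imwrite("pics/c.png",np.hstack([cv2.resize(x,(400,400)) for x in(a[180:320,180:320],b[130:270,230:370])])[:,:,::-1])
s=read_state();print(s["time"],s["tool_pos"],s["force"])
```

```text
2.1833 [0.53350123 0.15789577 0.1164895 ] [0.17127688 0.2381994  0.80329825]
side key_round 0.84 px 247.0 270.0 273 top [0.5291 0.1632 0.087 ] ext [0.029 0.026 0.013]
side key_bar 0.69 px 287.0 227.0 184 top [0.5358 0.0631 0.0922] ext [0.079 0.101 0.113]
side tip 0.62 [0.5349 0.1534 0.0858]
scene tip 0.56 [0.5353 0.1604 0.0887]
wrist key_round 0.72 px 261.0 225.0 1101 top [0.5341 0.1662 0.087 ] ext [0.031 0.019 0.017]
wrist tip 0.94 [0.5364 0.1563 0.0872]
2.7833 [0.53305573 0.15802309 0.11541188] [-0.11764232 -0.17151238  1.20181716]
```

View pics/c.png

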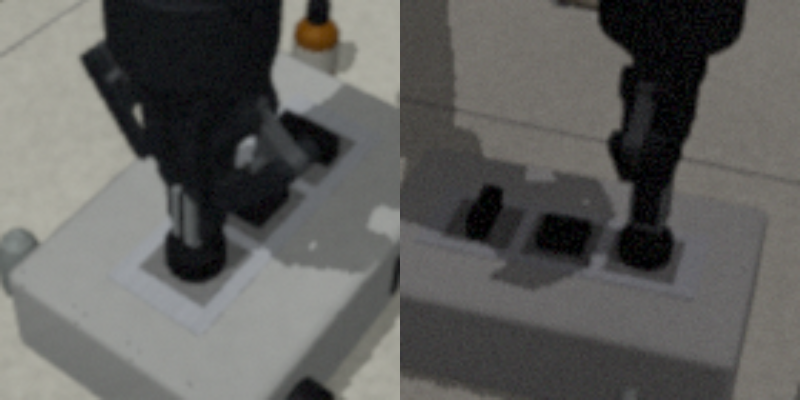

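Both crops show the closed fingertips centred over the round cap (left (195,250), right (645,245)), well clear of square and bar. I'll press gently in steps.

>>> jog_arm:
  motion:
    - [[0,0,0],[0,0,0.6],1]
    - [[0,0,0],[0,0,1.1],1]
    - [[0,0,0],[0,0,1.4],1]
    - [[0,0,0],[0,0,1.5],1]
    - [[0,0,0],[0,0,1.5],1]

```text
time: 3.2
tool_pos: [0.533, 0.158, 0.1]
orientation: [-0.0, 0.707, 0.707, -0.0]
force: [0.1, 1.8, 2.3]
width: -0.0002
finger_force: 1.1
```

>>> jog_arm:
  motion:
    - [[0,0,0],[0,0,0.1],1]
    - [[0,0,0],[0,0,0.2],1]
    - [[0,0,0],[0,0,0.2],1]
    - [[0,0,0],[0,0,0.2],1]

```text
time: 3.53
tool_pos: [0.533, 0.158, 0.0985]
orientation: [0.0, 0.707, 0.707, -0.0]
force: [0.3, -1.1, 3.9]
width: -0.0003
finger_force: 2.0
```

>>> jog_arm:
  motion:
    - [[0,0,0],[0,0,0.05],1]
    - [[0,0,0],[0,0,0.1],1]
    - [[0,0,0],[0,0,0.1],1]

```text
time: 3.78
tool_pos: [0.5331, 0.158, 0.0985]
orientation: [0.0, 0.707, 0.707, 0.0]
force: [-4.4, -1.3, 10.1]
width: 0.0003
finger_force: 4.9
```

The force rose sharply to 10 N with no further travel, so the key is at its stop. I'll let go and retreat.

>>> jog_arm:
  motion:
    - [[0,0,0],[0,0,-1.5],1]
    - [[0,0,0],[0,0,-5],1]
    - [[0,0,0],[0,0,-9],1]
    - [[0,0,0],[0,0,-12],1]
    - [[0,0,0],[0,0,-12],1]

```text
time: 4.2
tool_pos: [0.5352, 0.1586, 0.2248]
orientation: [0.003, 0.707, 0.707, 0.005]
force: [0.6, 0.8, 1.2]
width: 0.0
finger_force: 0.0
```

>>> jog_arm:
  motion:
    - [[0,0,0],[-4,0,0],1]
    - [[0,0,0],[-8,0,0],1]
    - [[0,0,0],[-12,0,0],1]
    - [[0,0,0],[-12,0,0],1]
    - [[0,0,0],[-12,0,0],1]

```text
time: 4.62
tool_pos: [0.5328, 0.0363, 0.2166]
orientation: [-0.0, 0.708, 0.706, -0.0]
force: [-0.2, 1.0, 1.0]
width: 0.0002
finger_force: 0.0
```

Run:
```python
from h import *
a,_=look("side");b,_=look("scene")
cv2.imwrite("pics/d.png",np.hstack([cv2.resize(x,(400,400)) for x in(a[180:320,180:320],b[130:270,230:370])])[:,:,::-1])
s=read_state();print(s["time"],s["tool_pos"],s["force"])
```

```text
side key_round 0.92 px 247.0 270.0 349 top [0.5326 0.1591 0.0785] ext [0.03  0.031 0.006]
side key_square 0.78 px 267.0 247.0 431 top [0.5354 0.1096 0.0872] ext [0.03  0.03  0.006]
side tip 0.85 [0.534  0.1562 0.0783]
scene key_round 0.48 px 315.0 217.0 231 top [0.5385 0.158  0.0788] ext [0.031 0.031 0.006]
scene key_square 0.51 px 287.0 209.0 288 top [0.5417 0.1087 0.0876] ext [0.029 0.028 0.005]
scene key_bar 0.59 px 259.0 204.0 168 top [0.5461 0.0586 0.0877] ext [0.036 0.014 0.004]
scene tip 0.67 [0.5336 0.1565 0.0802]
5.1167 [0.53301546 0.0385561  0.21727692] [-0.94024441  0.191173    0.08790256]
```

View pics/d.png

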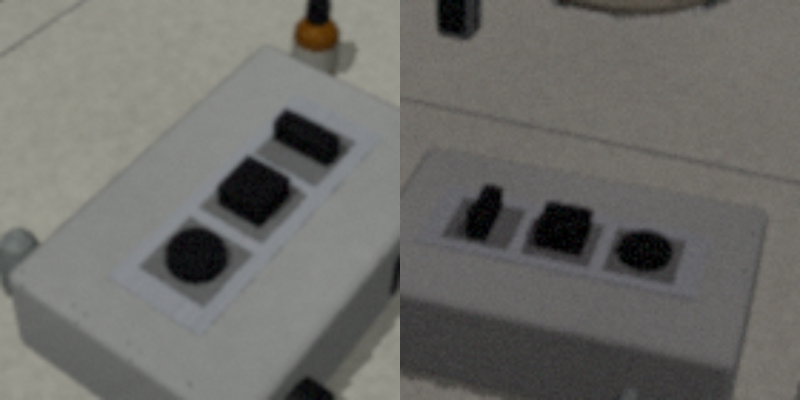

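The round key is down (top z = 0.0787, crops (197,255) and (645,250)). Square and bar are both up at 0.0875, and the arm is clear.

```bash
python3 -c "
from station import *
print(finish_job())"
```

```text
the job is handed in; nothing more can be done
None
```

The round key is latched down, the square key has popped up, the bar key stayed up and the arm is clear; the job was handed in at about 5 s, with no verdict returned.

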